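# Push a stuck concrete core out of a drill barrel

### The job

A concrete core is stuck in the short core-drill barrel that is clamped upright in the knock-out stand. Take the long nylon drift from the rack, push it down through the barrel until the core drops out into the tray below and the drift's collar rests on the barrel's rim, and leave the drift standing there. Leave the short drift in the rack.

Things in the scene. Friction and masses are not known exactly. Their poses are not given: they have to be found in the camera images.
- barrel_mouth (a point): Centre of the open upper rim, 145 mm above the table, of an upright steel tube: 50 mm inside, 58 outside, 80 long, open at both ends, fixed in a grey stand that does not move: a 160 mm square plate (top at 102 mm) on posts over a 170 mm tray (lip 32 mm high, floor at 5 mm). z up, x and y along the stand's sides. Sprung balls in the wall hold the core: 5 to 10 N pushes it down past them.
- core_centre (a point): Centre of the concrete core, a solid grey cylinder 46 mm in diameter and 35 mm high, its axis along its own z. At the start it is upright in the barrel, its top about 26 mm below the rim.
- long_drift_grip (a point): Centre of the long drift's head: white nylon, 0.16 kg, hanging upright by its collar in a hole of the fixed plywood rack (top at 105 mm, 80 x 260 mm, two holes 130 mm apart, in either order). Head 30 mm across, 56 high; below it a collar 62 across, 8 thick; then a rod 30 across, 95 long. Collar's underside 36 mm and rod's foot 131 mm below this point; z up along the rod.
- short_drift_grip (a point): Centre of the head of the short drift: like the long one but its head is 34 mm high and its rod only 22 mm long, too short to reach the core. It hangs in the rack's other hole.
Not all that is in view belongs to the job. Of the things shaped like the part that bears core_centre, the concrete one is meant.

How it is judged:
By the outcome, as a careful person would: the job done as asked, in the order asked, and still so for the second after the job is handed in, with the robot touching nothing.
It also fails if it takes over 48 s, if anything falls off the work surface, if the arm or the gripper's body presses on something with over 40 N, if the wrist force passes 120 N, or if a joint passes its speed limit or range.

### The arm

A 7-joint arm with a two-finger parallel gripper is mounted at the origin on the work surface. World frame = base frame: x ahead of the robot, y to its left, z up, the work surface at z = 0. Lengths are in m, angles in rad, forces in N, time in s.
With the tool pointing down it reaches from about 0.425 to 0.825 m from the base axis. Payload 3.6 kg.
Tool frame: the origin (TCP) lies at the very end of the fingers, on their centre line; the grasp point (between the pads) lies 19 mm behind it; z points along the fingers, y is the line along which they close (so a half turn about z gives the same grasp; the last joint's range is limited). The gripper opens to 93 mm and grips with 3 to 60 N. Pads are 15 mm wide; open, the fingers measure 128 mm over their backs; the gripper's body (75 mm by 188 mm) begins 65 mm behind the grasp point.
Start: joints at [1.194, 0.615, -0.013, 1.423, 0.008, 1.103, -0.04], TCP at [0.223, -0.611, 0.219] pointing down, gripper open.
Joint ranges: [-3.12, 3.12], [-0.3, 2.06], [-1.34, 1.32], [0.26, 2.42], [-1.36, 4.5], [0.01, 1.98], [-2.84, 2.84]. Speed limits (rad/s): [2.79, 2.79, 3.14, 3.14, 3.14, 3.14, 3.14].

### API

Orientations are given as a unit quaternion [w, x, y, z].
In Python, from plant import env gives the robot as it stands.
- The arm moves only by the tool move_arm, never from a script. Its argument "moves" is a list of rows, each an object of numbers: "x", "y", "z": the shift along the world's x, y, z in mm; "wx", "wy", "wz": the turn, a rotation vector about the world's x, y, z in degrees. In form: [{"x": .., "y": .., "z": .., "wx": .., "wy": .., "wz": ..}, ...]. A call has 1 to 20 rows; each row is the pose to reach, as a shift and turn from the pose commanded when the call began; what a row does not reach only later rows make up. A row lasts 1/12 s, in which the tool goes at most 41.7 mm and 7.16 degrees, less where a joint would pass 70% of its speed; a pose out of reach is approached as far as the arm can. A call with a gripper value outside its range is refused whole. "jaw" is the gripper's target within -1 to 1 (shut at 1, half-way at 0, fully open at -1), set as the call begins (left out, the last holds). The fingers move at their own pace and stop on an object; "newtons" is the grip in N (left out, the last holds). Time passes only in rows, so rows that repeat a pose let the fingers close. It gives the time, the measured TCP pose, the force, the opening and the grip force at its end, in the units of the state.
- env.get_obs(): the state, without advancing time (a new reading comes with each control period).
- env.camera(name): name is "scene" or "top"; returns the picture (420x560x3 uint8, blue, green, red); there is no depth.
- env.camera_model(name): a dict with "K" (3x3 intrinsics, pixels), "position" and "orientation" of the camera in the world. Camera axes: x right, y down, z forward; pixel columns grow to the right and rows downward; lengths in m; the calibration is good to about 2 mm. A picture is of the moment at which its call begins. camera_model takes no time and is no camera call.
- env.finish_job(): hands the job in; it is judged then, once.
The state is a dict: "time_s": time; "joint_pos": joint angles; "joint_vel": joint speeds; "joint_efforts": joint torques, N m; "eef_pos": TCP position; "orientation": TCP orientation; "wrist_force": force on the tool from outside, world axes, zero at the start; "torque": the same for the moment, N m; "finger_gap": finger opening in m; "finger_force": force on a finger pad.
Only numpy, scipy, OpenCV 4.12 (cv2) and the standard library are available. Lean on these libraries where they do the work, as an engineer would, in place of code of your own. Each camera call takes 0.05 s, during which the arm holds its last target. There are 200 camera calls.

## Working session

There is one attempt and no reset: what is moved stays moved. The work goes in short steps, Python scripts to look and compute and a tool call to move; the robot and the scene stay as the last step left them, time stands still between calls to the robot, and variables do not carry over. Pictures are saved under pics/ and viewed, at most 10 in all, crops included, and the job is handed in when it is done.

Besides the shell and the picture viewer there is one more tool, called after ">>>" as a command line: name --argument value ..., lists and objects as JSON in quotes. move_arm: Moves the arm, as the interface text tells. Its arguments: {"type":"object","properties":{"moves":{"type":"array"},"jaw":{"type":"number"},"newtons":{"type":"number"}},"required":["moves"]}

```bash
mkdir -p pics; cat > h.py <<'E'
import numpy as np, cv2
from scipy.spatial.transform import Rotation as R
from plant import env
def cam(n):
    m=env.camera_model(n);q=m["orientation"]
    return np.array(m["K"]),np.array(m["position"]),R.from_quat([q[1],q[2],q[3],q[0]]).as_matrix()
def at(n,u,v,z):
    K,p,r=cam(n);d=r@np.linalg.solve(K,[u,v,1.]);return p+d*(z-p[2])/d[2]
def px(n,P):
    K,p,r=cam(n);c=K@(r.T@(np.array(P)-p));return c[:2]/c[2]
E
python3 - <<'E'
from h import *
for n in("scene","top"):
    cv2.imwrite(f"pics/{n}0.png",env.camera(n)); print(n,cam(n)[1].round(3),cam(n)[2][:,2].round(2))
o=env.get_obs();print(o["time_s"],o["eef_pos"],o["orientation"],o["finger_gap"])
E
```

```text
scene [ 0.884 -0.437  0.91 ] [-0.38  0.42 -0.82]
top [ 0.412 -0.01   1.112] [ 0.1  -0.01 -0.99]
0.1 [ 0.22252374 -0.60997722  0.2176192 ] [-1.12738342e-03  9.84735518e-01  1.74053569e-01 -2.08865861e-04] 0.09285772952510195
```

View pics/scene0.png

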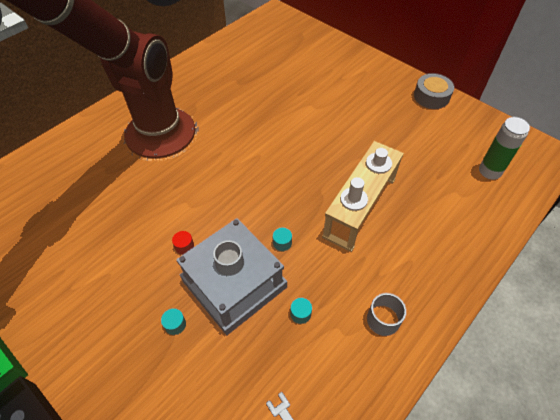

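View pics/top0.png

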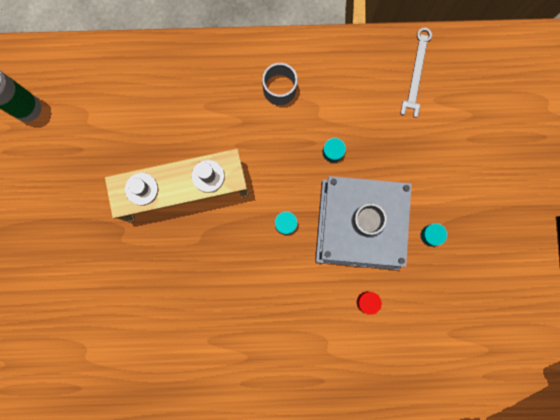

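Scene picture: the drift heads are at (356,187), which looks taller, and (379,155), which looks shorter. The stand's barrel is at (228,255). A loose ring at (386,313) and the cyan and red discs are distractors. In the top view the drifts are at (207,176) and (140,187), and the barrel is at (370,219). I take the taller head for the long drift and check it in a crop.

```bash
python3 - <<'E'
from h import *
s=cv2.imread("pics/scene0.png");t=cv2.imread("pics/top0.png")
f=lambda a,x,y,w,h,k:cv2.resize(a[y:y+h,x:x+w],None,fx=k,fy=k,interpolation=cv2.INTER_CUBIC)
a=f(s,320,135,90,70,4);a2=f(s,178,215,90,70,4);b=f(t,165,145,90,70,4);c=f(t,325,185,90,70,4)
cv2.imwrite("pics/crop1.png",np.vstack([np.hstack([a,a2]),np.hstack([b,c])]))
# heads' tops if long / short
for z in(.169,.147):print(z,"near",at("scene",357,180,z)[:2].round(4),"far",at("scene",380,151,z)[:2].round(4))
print("collar top view",at("top",208,176,.113),at("top",141,188,.113)); print("rim",at("top",370,219,.145),at("scene",228,253,.145))
E
```

```text
0.169 near [0.5954 0.1145] far [0.583  0.2182]
0.147 near [0.5868 0.1309] far [0.5741 0.2377]
collar top view [0.59650511 0.10892488 0.113     ] [0.5769534  0.23649576 0.113     ]
rim [ 0.5024778  -0.19013554  0.145     ] [ 0.50813625 -0.19152187  0.145     ]
```

View pics/crop1.png

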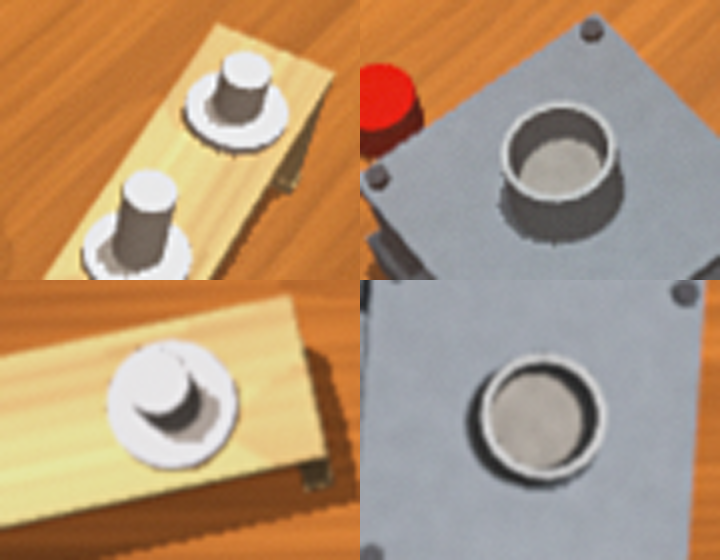

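The crop confirms it: the near drift has the taller head and is the long one. Its head top is at scene (357,182.5) and its collar at top (207.6,175.6). The barrel rim is at scene (227.5,252.5) and top (370,218.7), with the concrete core inside it.

```bash
python3 - <<'E'
from h import *
print("head",at("scene",357,182.5,.169),"collar",at("top",207.6,175.6,.113),"headtop top",at("top",165+160/4-.4,145+109/4-.4,.169))
print("rim",at("top",370.2,218.8,.145),at("scene",227.5,252.5,.145))
E
```

```text
head [0.59958422 0.10889774 0.169     ] collar [0.59729891 0.10967441 0.113     ] headtop top [0.59388275 0.10823524 0.169     ]
rim [ 0.50283528 -0.19051933  0.145     ] [ 0.50656532 -0.19140174  0.145     ]
```

>>> move_arm --moves '[{"x":374,"y":721,"z":10},{"x":374,"y":721,"z":10},{"x":374,"y":721,"z":10},{"x":374,"y":721,"z":10},{"x":374,"y":721,"z":10},{"x":374,"y":721,"z":10},{"x":374,"y":721,"z":10},{"x":374,"y":721,"z":10},{"x":374,"y":721,"z":10},{"x":374,"y":721,"z":10},{"x":374,"y":721,"z":10},{"x":374,"y":721,"z":10},{"x":374,"y":721,"z":10},{"x":374,"y":721,"z":10},{"x":374,"y":721,"z":10},{"x":374,"y":721,"z":10},{"x":374,"y":721,"z":10},{"x":374,"y":721,"z":10},{"x":374,"y":721,"z":10},{"x":374,"y":721,"z":10}]' --jaw -1

```text
invalid input
```

>>> move_arm --moves '[{"x":30,"y":30,"z":10,"wx":0,"wy":0,"wz":0}]' --jaw -1 --newtons 20

```text
time_s: 0.18
eef_pos: [0.2411, -0.5865, 0.2251]
orientation: [-0.001, 0.986, 0.167, -0.005]
wrist_force: [-0.7, -0.3, 1.0]
finger_gap: 0.0928
finger_force: 0.0
```

>>> move_arm --moves '[{"x":17,"y":35,"z":0,"wx":0,"wy":0,"wz":0},{"x":34,"y":69,"z":0,"wx":0,"wy":0,"wz":0},{"x":52,"y":104,"z":0,"wx":0,"wy":0,"wz":0},{"x":69,"y":138,"z":0,"wx":0,"wy":0,"wz":0},{"x":86,"y":173,"z":0,"wx":0,"wy":0,"wz":0},{"x":103,"y":207,"z":0,"wx":0,"wy":0,"wz":0},{"x":120,"y":242,"z":0,"wx":0,"wy":0,"wz":0},{"x":138,"y":276,"z":0,"wx":0,"wy":0,"wz":0},{"x":155,"y":311,"z":0,"wx":0,"wy":0,"wz":0},{"x":172,"y":345,"z":0,"wx":0,"wy":0,"wz":0},{"x":189,"y":380,"z":0,"wx":0,"wy":0,"wz":0},{"x":206,"y":414,"z":0,"wx":0,"wy":0,"wz":0},{"x":224,"y":449,"z":0,"wx":0,"wy":0,"wz":0},{"x":241,"y":483,"z":0,"wx":0,"wy":0,"wz":0},{"x":258,"y":518,"z":0,"wx":0,"wy":0,"wz":0},{"x":275,"y":552,"z":0,"wx":0,"wy":0,"wz":0},{"x":292,"y":587,"z":0,"wx":0,"wy":0,"wz":0},{"x":310,"y":621,"z":0,"wx":0,"wy":0,"wz":0},{"x":327,"y":656,"z":0,"wx":0,"wy":0,"wz":0},{"x":344,"y":690,"z":0,"wx":0,"wy":0,"wz":0}]'

```text
time_s: 1.85
eef_pos: [0.5957, 0.11, 0.2278]
orientation: [-0.0, 0.985, 0.174, -0.0]
wrist_force: [1.0, 0.2, 0.2]
finger_gap: 0.0928
finger_force: 0.0
```

>>> move_arm --moves '[{"x":1,"y":-1,"z":-25,"wx":0,"wy":0,"wz":0},{"x":1,"y":-1,"z":-50,"wx":0,"wy":0,"wz":0},{"x":1,"y":-1,"z":-75,"wx":0,"wy":0,"wz":0},{"x":1,"y":-1,"z":-92,"wx":0,"wy":0,"wz":0},{"x":1,"y":-1,"z":-103,"wx":0,"wy":0,"wz":0},{"x":1,"y":-1,"z":-103,"wx":0,"wy":0,"wz":0},{"x":1,"y":-1,"z":-103,"wx":0,"wy":0,"wz":0}]'

```text
time_s: 2.43
eef_pos: [0.5964, 0.107, 0.125]
orientation: [-0.0, 0.985, 0.174, -0.0]
wrist_force: [-0.6, 0.7, 0.4]
finger_gap: 0.0931
finger_force: 0.0
```

>>> move_arm --moves '[{"x":0,"y":0,"z":0,"wx":0,"wy":0,"wz":0},{"x":0,"y":0,"z":0,"wx":0,"wy":0,"wz":0},{"x":0,"y":0,"z":0,"wx":0,"wy":0,"wz":0},{"x":0,"y":0,"z":0,"wx":0,"wy":0,"wz":0},{"x":0,"y":0,"z":0,"wx":0,"wy":0,"wz":0},{"x":0,"y":0,"z":0,"wx":0,"wy":0,"wz":0},{"x":0,"y":0,"z":0,"wx":0,"wy":0,"wz":0},{"x":0,"y":0,"z":0,"wx":0,"wy":0,"wz":0},{"x":0,"y":0,"z":0,"wx":0,"wy":0,"wz":0},{"x":0,"y":0,"z":0,"wx":0,"wy":0,"wz":0}]' --jaw 1 --newtons 40

```text
time_s: 3.27
eef_pos: [0.5964, 0.1074, 0.1252]
orientation: [-0.0, 0.985, 0.174, -0.0]
wrist_force: [-0.4, 1.5, 1.0]
finger_gap: 0.0311
finger_force: 0.6
```

>>> move_arm --moves '[{"x":0,"y":0,"z":0,"wx":0,"wy":0,"wz":0},{"x":0,"y":0,"z":0,"wx":0,"wy":0,"wz":0},{"x":0,"y":0,"z":0,"wx":0,"wy":0,"wz":0},{"x":0,"y":0,"z":10,"wx":0,"wy":0,"wz":0},{"x":0,"y":0,"z":30,"wx":0,"wy":0,"wz":0},{"x":0,"y":0,"z":50,"wx":0,"wy":0,"wz":0},{"x":0,"y":0,"z":70,"wx":0,"wy":0,"wz":0},{"x":0,"y":0,"z":90,"wx":0,"wy":0,"wz":0},{"x":0,"y":0,"z":110,"wx":0,"wy":0,"wz":0},{"x":0,"y":0,"z":130,"wx":0,"wy":0,"wz":0},{"x":0,"y":0,"z":150,"wx":0,"wy":0,"wz":0},{"x":0,"y":0,"z":165,"wx":0,"wy":0,"wz":0},{"x":0,"y":0,"z":175,"wx":0,"wy":0,"wz":0},{"x":0,"y":0,"z":175,"wx":0,"wy":0,"wz":0}]'

```text
time_s: 4.43
eef_pos: [0.5975, 0.1071, 0.303]
orientation: [0.0, 0.985, 0.174, 0.003]
wrist_force: [0.7, 0.5, -1.2]
finger_gap: 0.0293
finger_force: 40.0
```

>>> move_arm --moves '[{"x":-3,"y":-10,"z":0,"wx":0,"wy":0,"wz":0},{"x":-9,"y":-30,"z":0,"wx":0,"wy":0,"wz":0},{"x":-18,"y":-58,"z":0,"wx":0,"wy":0,"wz":0},{"x":-27,"y":-86,"z":0,"wx":0,"wy":0,"wz":0},{"x":-36,"y":-114,"z":0,"wx":0,"wy":0,"wz":0},{"x":-44,"y":-142,"z":0,"wx":0,"wy":0,"wz":0},{"x":-53,"y":-170,"z":0,"wx":0,"wy":0,"wz":0},{"x":-62,"y":-198,"z":0,"wx":0,"wy":0,"wz":0},{"x":-71,"y":-226,"z":0,"wx":0,"wy":0,"wz":0},{"x":-79,"y":-254,"z":0,"wx":0,"wy":0,"wz":0},{"x":-86,"y":-275,"z":0,"wx":0,"wy":0,"wz":0},{"x":-91,"y":-290,"z":0,"wx":0,"wy":0,"wz":0},{"x":-93,"y":-298,"z":0,"wx":0,"wy":0,"wz":0},{"x":-93,"y":-298,"z":0,"wx":0,"wy":0,"wz":0},{"x":-93,"y":-298,"z":0,"wx":0,"wy":0,"wz":0},{"x":-93,"y":-298,"z":0,"wx":0,"wy":0,"wz":0}]'

```text
time_s: 5.77
eef_pos: [0.5037, -0.1892, 0.2997]
orientation: [-0.001, 0.985, 0.175, -0.0]
wrist_force: [-0.2, 0.8, -1.3]
finger_gap: 0.0292
finger_force: 40.0
```

```bash
python3 - <<'E'
from h import *
s=env.camera("scene");cv2.imwrite("pics/s2.png",cv2.resize(s[150:310,140:320],None,fx=3.7,fy=3.7,interpolation=cv2.INTER_CUBIC))
o=env.get_obs();p=o["eef_pos"];print(p,o["wrist_force"])
for z in(.145,.188,.27):print(z,((px("scene",[p[0],p[1],z])-[140,150])*3.7).round(1))
E
```

```text
[ 0.50391896 -0.18901163  0.29990491] [-0.69087786  0.11085137 -1.52694881]
0.145 [323.6 373.5]
0.188 [314.7 332.2]
0.27 [295.6 242.9]
```

View pics/s2.png

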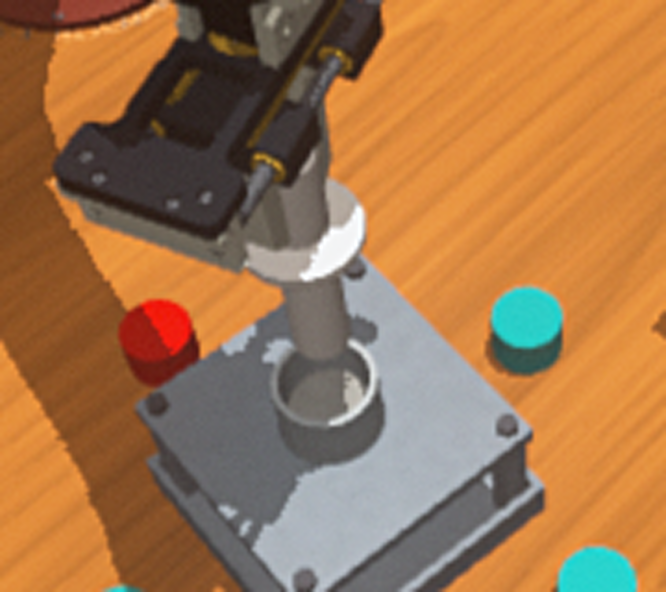

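The scene picture shows the drift held upright. Its foot is at crop (320,343) and the rim centre at (325,382). Projected down to rim height, the foot is within about 2 mm of the bore axis, so I descend.

>>> move_arm --moves '[{"x":0,"y":0,"z":-10,"wx":0,"wy":0,"wz":0},{"x":0,"y":0,"z":-22,"wx":0,"wy":0,"wz":0},{"x":0,"y":0,"z":-34,"wx":0,"wy":0,"wz":0},{"x":0,"y":0,"z":-46,"wx":0,"wy":0,"wz":0},{"x":0,"y":0,"z":-56,"wx":0,"wy":0,"wz":0},{"x":0,"y":0,"z":-56,"wx":0,"wy":0,"wz":0}]'

```text
time_s: 6.32
eef_pos: [0.5025, -0.1893, 0.2421]
orientation: [-0.001, 0.985, 0.175, -0.002]
wrist_force: [-0.1, 0.6, -1.7]
finger_gap: 0.0297
finger_force: 40.0
```

>>> move_arm --moves '[{"x":0,"y":0,"z":-3,"wx":0,"wy":0,"wz":0},{"x":0,"y":0,"z":-6,"wx":0,"wy":0,"wz":0},{"x":0,"y":0,"z":-9,"wx":0,"wy":0,"wz":0},{"x":0,"y":0,"z":-12,"wx":0,"wy":0,"wz":0},{"x":0,"y":0,"z":-15,"wx":0,"wy":0,"wz":0},{"x":0,"y":0,"z":-18,"wx":0,"wy":0,"wz":0},{"x":0,"y":0,"z":-21,"wx":0,"wy":0,"wz":0},{"x":0,"y":0,"z":-24,"wx":0,"wy":0,"wz":0}]'

```text
time_s: 6.98
eef_pos: [0.5045, -0.1914, 0.2219]
orientation: [0.001, 0.985, 0.174, 0.002]
wrist_force: [-0.4, 0.3, 5.7]
finger_gap: 0.0296
finger_force: 40.0
```

>>> move_arm --moves '[{"x":0,"y":0,"z":-4,"wx":0,"wy":0,"wz":0},{"x":0,"y":0,"z":-8,"wx":0,"wy":0,"wz":0},{"x":0,"y":0,"z":-12,"wx":0,"wy":0,"wz":0},{"x":0,"y":0,"z":-16,"wx":0,"wy":0,"wz":0},{"x":0,"y":0,"z":-20,"wx":0,"wy":0,"wz":0},{"x":0,"y":0,"z":-24,"wx":0,"wy":0,"wz":0},{"x":0,"y":0,"z":-28,"wx":0,"wy":0,"wz":0},{"x":0,"y":0,"z":-32,"wx":0,"wy":0,"wz":0},{"x":0,"y":0,"z":-36,"wx":0,"wy":0,"wz":0},{"x":0,"y":0,"z":-40,"wx":0,"wy":0,"wz":0},{"x":0,"y":0,"z":-44,"wx":0,"wy":0,"wz":0},{"x":0,"y":0,"z":-48,"wx":0,"wy":0,"wz":0},{"x":0,"y":0,"z":-48,"wx":0,"wy":0,"wz":0}]'

```text
time_s: 8.07
eef_pos: [0.5028, -0.1907, 0.171]
orientation: [-0.001, 0.985, 0.174, -0.001]
wrist_force: [-0.6, 0.5, -1.8]
finger_gap: 0.0293
finger_force: 40.0
```

>>> move_arm --moves '[{"x":0,"y":0,"z":-1,"wx":0,"wy":0,"wz":0},{"x":0,"y":0,"z":-2,"wx":0,"wy":0,"wz":0},{"x":0,"y":0,"z":-3,"wx":0,"wy":0,"wz":0},{"x":0,"y":0,"z":-4,"wx":0,"wy":0,"wz":0},{"x":0,"y":0,"z":-5,"wx":0,"wy":0,"wz":0},{"x":0,"y":0,"z":-6,"wx":0,"wy":0,"wz":0},{"x":0,"y":0,"z":-6,"wx":0,"wy":0,"wz":0}]'

```text
time_s: 8.65
eef_pos: [0.5033, -0.1909, 0.166]
orientation: [-0.0, 0.985, 0.174, -0.0]
wrist_force: [0.3, 0.3, -1.9]
finger_gap: 0.0296
finger_force: 40.0
```

```bash
python3 - <<'E'
from h import *
s=env.camera("scene");cv2.imwrite("pics/s3.png",cv2.resize(s[150:350,140:320],None,fx=3,fy=3,interpolation=cv2.INTER_CUBIC))
E
```

```text
(no output)
```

View pics/s3.png

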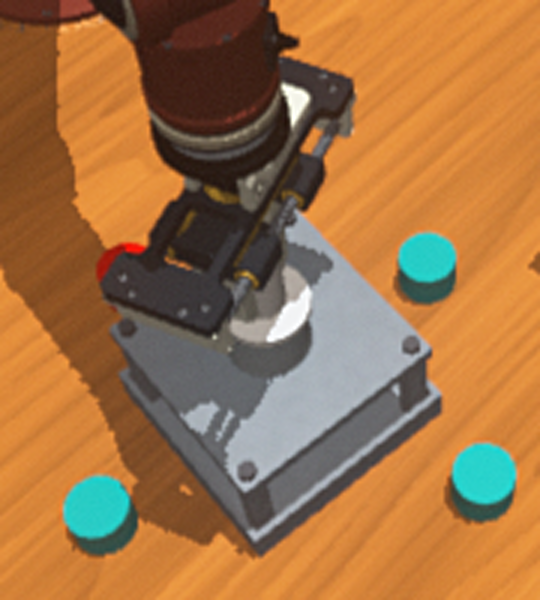

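The collar, at crop (270,305), is just at the rim. The wrist still carries only the drift's weight, so the core has gone free. I ease down to contact.

>>> move_arm --moves '[{"x":0,"y":0,"z":-0.7,"wx":0,"wy":0,"wz":0},{"x":0,"y":0,"z":-1.4,"wx":0,"wy":0,"wz":0},{"x":0,"y":0,"z":-2,"wx":0,"wy":0,"wz":0},{"x":0,"y":0,"z":-2,"wx":0,"wy":0,"wz":0}]'

```text
time_s: 9.03
eef_pos: [0.5036, -0.191, 0.1651]
orientation: [0.0, 0.985, 0.174, 0.0]
wrist_force: [-1.6, 1.2, 5.3]
finger_gap: 0.0292
finger_force: 40.0
```

>>> move_arm --moves '[{"x":0,"y":0,"z":1,"wx":0,"wy":0,"wz":0},{"x":0,"y":0,"z":1,"wx":0,"wy":0,"wz":0},{"x":0,"y":0,"z":1,"wx":0,"wy":0,"wz":0},{"x":0,"y":0,"z":1,"wx":0,"wy":0,"wz":0},{"x":0,"y":0,"z":1,"wx":0,"wy":0,"wz":0},{"x":0,"y":0,"z":1,"wx":0,"wy":0,"wz":0},{"x":0,"y":0,"z":1,"wx":0,"wy":0,"wz":0},{"x":0,"y":0,"z":1,"wx":0,"wy":0,"wz":0}]' --jaw -1

```text
time_s: 9.7
eef_pos: [0.5034, -0.1909, 0.1651]
orientation: [-0.0, 0.985, 0.174, -0.0]
wrist_force: [0.4, -0.1, 0.6]
finger_gap: 0.0785
finger_force: 0.0
```

>>> move_arm --moves '[{"x":0,"y":0,"z":20,"wx":0,"wy":0,"wz":0},{"x":0,"y":0,"z":40,"wx":0,"wy":0,"wz":0},{"x":0,"y":0,"z":65,"wx":0,"wy":0,"wz":0},{"x":0,"y":0,"z":90,"wx":0,"wy":0,"wz":0},{"x":0,"y":0,"z":115,"wx":0,"wy":0,"wz":0},{"x":10,"y":30,"z":130,"wx":0,"wy":0,"wz":0},{"x":20,"y":65,"z":130,"wx":0,"wy":0,"wz":0},{"x":30,"y":100,"z":130,"wx":0,"wy":0,"wz":0},{"x":40,"y":135,"z":130,"wx":0,"wy":0,"wz":0},{"x":50,"y":170,"z":130,"wx":0,"wy":0,"wz":0},{"x":50,"y":200,"z":130,"wx":0,"wy":0,"wz":0},{"x":50,"y":200,"z":130,"wx":0,"wy":0,"wz":0}]'

```text
time_s: 10.7
eef_pos: [0.5533, 0.0188, 0.2951]
orientation: [-0.003, 0.984, 0.181, 0.0]
wrist_force: [-0.9, 1.0, 0.0]
finger_gap: 0.093
finger_force: 0.0
```

```bash
python3 - <<'E'
from h import *
s=env.camera("scene");t=env.camera("top")
f=lambda a,x,y:cv2.resize(a[y:y+140,x:x+110],None,fx=3.6,fy=3.6,interpolation=cv2.INTER_CUBIC)
cv2.imwrite("pics/s4.png",np.hstack([f(s,175,200),f(t,315,150)]))
E
```

```text
(no output)
```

View pics/s4.png

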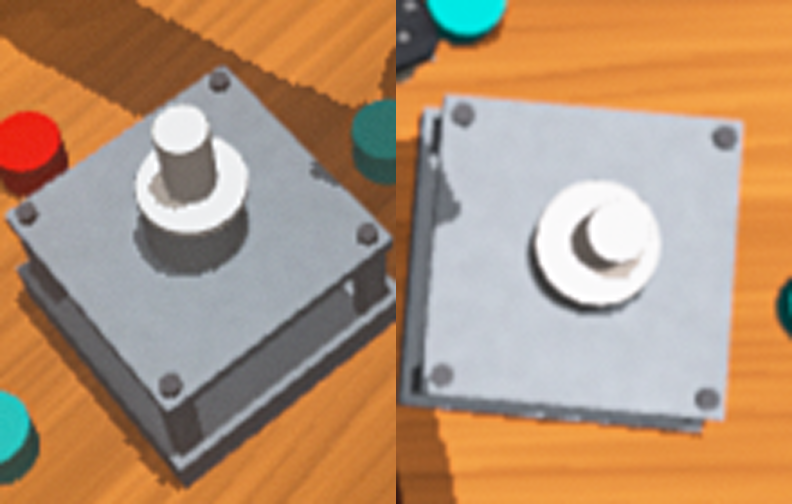

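The drift stands upright with its collar flat on the rim, at scene crop (190,190) and top crop (598,243). Its foot is 15 mm below the barrel's lower end, so the core must be out in the tray. The gripper is clear.

```bash
python3 -c "
from plant import env
print(env.finish_job())"
```

```text
the job is handed in; nothing more can be done
None
```

The long drift stands in the barrel with its collar on the rim, the short drift stayed in the rack, and the job was handed in at about 11 s; the core was not seen in the tray, but the drift's foot below the barrel's lower end means it dropped out.

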